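# Set up the display stand's back post and lean the panel on it

## Robot

A 7-joint arm with a two-finger parallel gripper is mounted at the origin on the work surface. World frame = base frame: x ahead of the robot, y to its left, z up, the work surface at z = 0. Lengths are in m, angles in rad, forces in N, time in s.
With the tool pointing down it reaches from about 0.425 to 0.95 m from the base axis. Payload 4.7 kg.
Tool frame: the origin (TCP) lies on the centre line of the jaws, within the pads' length; the fingertips stand robot.nose_length ahead of it and the grasp point (between the pads) lies 8 mm behind it (robot.nose_length is the distance from the TCP to the fingertips, in m); z points along the fingers, y is the line along which they close (so a half turn about z gives the same grasp; the last joint's range is limited). The gripper opens to 85 mm and grips with 20 to 120 N. Pads are 22 mm wide; open, the fingers measure 114 mm over their backs; the gripper's body (76 mm by 85 mm) begins 54 mm behind the grasp point. The pads swing forward as they close: fully open they stand 13 mm farther back than shut.
Start: joints at [1.28, 0.469, -0.049, 1.532, 0.024, 1.141, -0.082], TCP at [0.175, -0.652, 0.242] pointing down, gripper open.
Joint ranges: [-2.59, 2.59], [-0.33, 1.99], [-1.39, 1.29], [0.1, 2.45], [-1.04, 4.18], [0.21, 1.99], [-2.66, 2.66]. Speed limits (rad/s): [2.57, 2.57, 3.14, 3.14, 3.14, 3.14, 3.14].

## Interface

Orientations are given as [roll, pitch, yaw] about the fixed x, y, z axes, in that order (R = Rz(yaw) Ry(pitch) Rx(roll)).
In Python, from plant import robot gives the robot as it stands. Calls block until the motion is done:
- robot.goto(position, orientation): joint-space move of the TCP to a pose.
- robot.move_straight(position, vel=0.15, attitude=None, contact_N=None): straight line of the TCP; attitude=None keeps the orientation; vel is the mean speed in m/s. With contact_N (N) it stops when the force on the tool has changed by that much, and returns True; else False.
- robot.move_joints(angles): joint-space move.
- robot.grip(opening, strength=None): opening from 0.0 (shut) to 1.0 (fully open); strength is the grip in N (None keeps the last); returns when the fingers have stopped.
- robot.sleep(seconds).
- robot.inverse_kinematics(position, orientation): joint angles nearest the present ones, or None.
- robot.sense(): the state.
- robot.grab_frame(name): name is "scene" or "top"; returns a dict with "image" (420x560x3 uint8, red, green, blue), "range_z" (420x560 float32, m along the optical axis (not along the pixel's ray), 0 where there is no reading), "fx", "fy", "cx", "cy" (pixels), "dist_coeffs" ([k1, k2, p1, p2, k3] as OpenCV has them; the pictures are not rectified), "R" (3x3) and "t" (3): a world point X has camera coordinates R X + t. Camera axes: x right, y down, z forward; pixel columns grow to the right and rows downward; lengths in m; the calibration is good to about 2 mm. A picture is of the moment at which its call begins.
A pose or a line that the arm cannot do raises robot.IKError and nothing moves.
- robot.close_job(): hands the job in; it is judged then, once.
The state is a dict: "t": time; "joint_pos": joint angles; "joint_velocities": joint speeds; "effort": joint torques, N m; "tcp_pos": TCP position; "tcp_rot": TCP orientation; "wrist_force": force on the tool from outside, world axes, zero at the start; "torque": the same for the moment, N m; "opening": opening from 0.0 (shut) to 1.0 (fully open); "gripper_force": force on a finger pad.
Only numpy, scipy, OpenCV 4.12 (cv2) and the standard library are available. Lean on these libraries where they do the work, as an engineer would, in place of code of your own. Each camera call takes 0.05 s, during which the arm holds its last target. There are 200 camera calls.

## Task

The backdrop panel of the little display stand has slumped forward onto the hex tile stack because its back post is out. Take the steel post from its wooden rack and push it upright, fully home, into the stand's spring clamp; then tip the panel up and gently over, without flinging it, so that it leans back squarely against the post with its foot still in the groove. Leave the miniatures, the tea light and the tile stack standing where they are.

Things in the scene. Friction and masses are not known exactly. Their poses are not given: they have to be found in the camera images.
- stand: Display stand, fixed: beech plank 135 x 150 x 12 mm (x -30 to +105). Origin on the shelf, under the middle of the foot groove; z up, y along the groove, x from groove to post clamp (roughly away from the robot). Two ridges 6 mm thick and 6 mm high bound the groove, open from x -9 to +9 mm, floor 12 mm above the shelf. Clamp: aluminium block 40 x 40 x 45 mm on the plank, centred at x +58 mm, y 0.
- clamp_mouth (a point): Middle of the mouth of the clamp's upright bore, at the block's top, 57 mm above the shelf. The bore is square, 19 x 19 mm (sides along the stand's x and y), 45 mm deep; its floor is the plank's top, 12 mm above the shelf.
- plunger (a joint): Level spring plunger in the clamp's far (+x) wall, round nose 22 mm above the bore's floor, brass knob outside. 0 m when free (nose 5.5 mm into the bore), grows as it is pushed back, to 5.5 mm; about 2 mm with the post home. 1.5 N/mm, 3 N preload: the post needs up to about 10 N downward to ride past it and is then pressed to the near wall.
- post: Round steel post, 16 mm diameter, 125 mm long, about 70 g, lowest 5 mm tapered to 11 mm diameter. Origin at the middle of its foot, z up along it. Starts upright and loose in the rack, foot 10 mm above the shelf, 90 mm of it above the rack's top. Home in the clamp, its foot is 12 mm and its top 137 mm above the shelf.
- rack: Beech block 50 x 50 x 45 mm, fixed, origin under its middle; a square well 19 mm wide and 35 mm deep in the middle of its top holds the post. It may stand to the left or to the right of the stand.
- panel: Flat walnut panel, one side cork, loose, 130 wide (y) x 150 high (z) x 8 mm (x), about 100 g. Origin: middle of its foot edge; z up the panel. Starts with its foot in the groove at the far ridge, leaning 40 degrees from upright to the -x side, on the tile stack. Past upright it falls on by itself, to lean about 19 degrees on the post.
- panel_top (a point): Middle of the panel's top edge; at the start about 127 mm above the shelf, 90 mm to the -x side of the groove, nearest the robot. Pushed towards +x here, the panel turns up about its foot, which the far ridge stops: the edge rises 35 mm on an arc of 150 mm radius until upright. Rise with it, touching it with the fingertips only: a level push wedges the edge against the gripper.
- stack: Stack of six beech hex tiles, one loose piece, 70 mm across flats and 84 mm high, about 280 g. Origin under its middle. It props the slumped panel: it stands in front of the stand (centre 93 mm to the -x side of the groove), under the panel. Leave it standing there.
- mini0: Pewter-grey resin miniature, 25 mm round base, about 50 mm high, loose, beside the panel on the +y side. Origin under its base.
- mini1: Such a miniature, about 41 mm high, beside the panel on the -y side.
- mini2: Such a miniature, 55 mm high, on the shelf beyond the stand.
- mini3: Such a miniature, about 41 mm high, on the shelf beyond the stand.
- tealight: White round battery tea light holder, 66 mm diameter, 42 mm high (58 mm with its flame), loose, on the other side of the stand from the rack. Origin under its middle.
Things that resemble listed ones, but are neither listed nor needed, are in the scene too. What is meant by the post is not blue, purple or yellow, and is the smaller of those in its own colour.

How it is judged:
On the way, in this order (a step that is already met when the one before it is completed fails the run):
1. the post stands fully home in the clamp, gripped by the plunger (z of post in the frame of stand below 0.017 m and horizontal distance between post and clamp_mouth below 0.006 m and angle between post's own z axis and vertical below 0.12 rad and value of joint plunger above 0.001 m), for 0.2 s.
2. the panel leans back against the post (angle between panel's own z axis and vertical between 0.2 and 0.48 rad and x of panel_top in the frame of stand above 0.025 m and x of panel in the frame of stand between -0.012 and 0.012 m and z of panel in the frame of stand below 0.018 m and angle between the y axis of panel and the y axis of stand, either way round below 0.15 rad and contact force between panel and post above 0.02 N), for 0.2 s.
At the end, for the whole second after the job is handed in: Post home: foot under 5 mm off the floor, within 6 mm of the axis, 7 deg off upright, plunger back over 1 mm. Panel on the post 11.5 to 27.5 deg past upright (top edge 25 mm past the groove), foot 12 mm or less off the groove middle, 6 off its floor, square to 8.5 deg; all still (all of step 1 and all of step 2 and linear speed of each of panel, post below 0.02 m/s and angular speed of panel below 0.15 rad/s); the robot touches nothing.
It fails at once if a miniature, the tea light holder or the tile stack is pushed more than 40 mm or tipped (distance of any of mini0, mini1, mini2, mini3, tealight, stack from where it was at the start of the episode above 0.04 m or angle between any of mini0, mini1, mini2, mini3, tealight, stack's own z axis and vertical above 0.6 rad).
It fails at once if the panel is flung over (turning faster than 6 rad/s) (angular speed of panel above 6 rad/s).
It also fails if it takes over 64 s, if anything falls off the work surface, if the arm or the gripper's body presses on something with over 40 N, if the wrist force passes 120 N, or if a joint passes its speed limit or range.

## Working session

There is one attempt and no reset: what is moved stays moved. The work goes in short steps, each a Python script; the robot and the scene stay as the last script left them, time stands still between calls to the robot, and variables do not carry over. Pictures are saved under pics/ and viewed, at most 10 in all, crops included, and the job is handed in when it is done.

```bash
mkdir -p pics
cat > h.py <<'E'
import numpy as np, cv2
from plant import robot
def grab(n,save=None):
    f=robot.grab_frame(n)
    if save: cv2.imwrite('pics/'+save,cv2.cvtColor(f['image'],cv2.COLOR_RGB2BGR))
    np.savez('f_'+n+'.npz',**{k:np.array(v) for k,v in f.items()})
    return f
def world(f):
    K=np.array([[f['fx'],0,f['cx']],[0,f['fy'],f['cy']],[0,0,1]],float)
    h,w=f['range_z'].shape
    u,v=np.meshgrid(np.arange(w),np.arange(h))
    p=cv2.undistortPoints(np.stack([u,v],-1).reshape(-1,1,2).astype(float),K,np.array(f['dist_coeffs'],float)).reshape(h,w,2)
    z=np.array(f['range_z'],float)
    c=np.dstack([p[...,0]*z,p[...,1]*z,z])
    W=(c-np.array(f['t']).ravel())@np.array(f['R'])
    W[z==0]=np.nan
    return W
E
python3 - <<'E'
from h import *
for n in('scene','top'):
    f=grab(n,n+'0.png'); print(n,f['fx'],f['cx'],f['cy'],f['dist_coeffs'],np.array(f['R']).round(3).tolist(),f['t'])
s=robot.sense();print(s['t'],s['tcp_pos'],s['tcp_rot'],robot.nose_length)
E
```

```text
scene 395.2755949019674 278.7597282000585 216.1341547920742 [-0.03450532  0.          0.          0.          0.        ] [[-0.262, 0.965, 0.001], [0.851, 0.231, -0.472], [-0.456, -0.123, -0.881]] [ 0.1627335  -0.47473739  1.1438238 ]
top 431.68934252216394 281.036677116026 203.91508459402422 [-0.08270947  0.          0.          0.          0.        ] [[-0.029, -1.0, -0.006], [-0.996, 0.029, -0.086], [0.086, 0.004, -0.996]] [-0.00980793  0.62465741  0.98984992]
0.1 [ 0.17459422 -0.65152131  0.24133209] [-3.13982208e+00  6.09774366e-05  2.61828767e-01] 0.011
```

View pics/scene0.png

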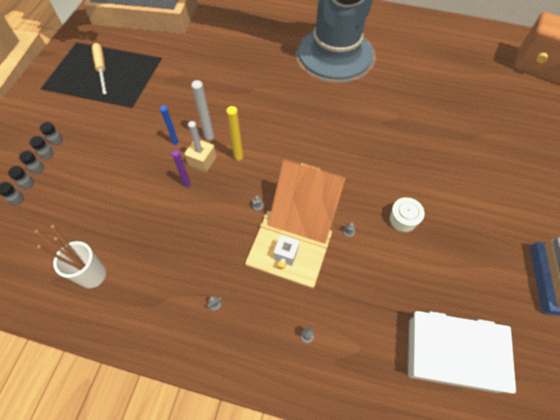

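View pics/top0.png

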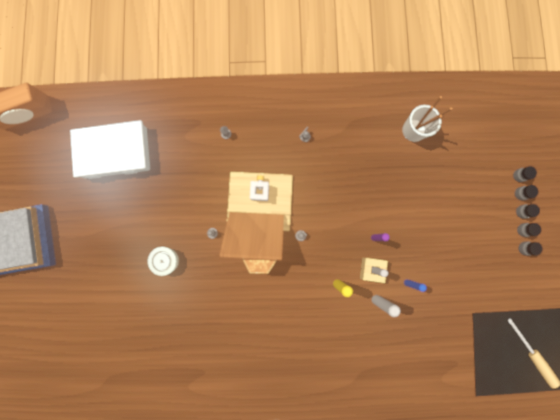

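Candidates for the post (scene px): small grey in the rack (197,137), tall grey (203,110), blue (168,125), purple (181,168), yellow (235,133). I choose the small grey one in the wooden rack. I'll check it in a close crop and measure.

Run:
```python
from h import *
T=dict(np.load('f_top.npz'));S=dict(np.load('f_scene.npz'))
a=S['image'][70:200,140:260];b=T['image'][160:290,210:330];c=T['image'][220:330,330:430]
ims=[cv2.resize(x,(400,400*x.shape[0]//x.shape[1]),interpolation=cv2.INTER_CUBIC) for x in(a,b)]
h=min(i.shape[0] for i in ims)
cv2.imwrite('pics/crop1.png',cv2.cvtColor(np.hstack([i[:h] for i in ims]),cv2.COLOR_RGB2BGR))
for n,f in(('T',T),('S',S)):
    W=world(f).reshape(-1,3);np.save('W'+n+'.npy',W.reshape(420,560,3))
W=np.load('WT.npy');WS=np.load('WS.npy')
print('top px'); 
for u,v in[(384,273),(365,262),(387,262),(387,282),(259,191),(253,235),(225,213),(283,216),(228,173),(292,176),(290,228),(163,261),(260,268),(212,233),(301,236),(394,311),(348,292)]: print(u,v,W[v,u].round(4))
print('scene px')
for u,v in[(193,124),(200,155),(286,250),(305,190),(303,275)]: print(u,v,WS[v,u].round(4))
```

```text
top px
384 273 [ 0.4638 -0.2389  0.1346]
365 262 [ 0.4832 -0.2167  0.0446]
387 262 [ 0.4792 -0.2776  0.0025]
387 282 [ 0.431  -0.2769 -0.0034]
259 191 [0.6582 0.0243 0.0106]
253 235 [0.552  0.036  0.0833]
225 213 [0.6081 0.108  0.0033]
283 216 [ 0.5957 -0.0316  0.0229]
228 173 [0.7056 0.0992 0.0017]
292 176 [ 0.692  -0.056   0.0121]
290 228 [ 0.5677 -0.0476 -0.0012]
163 261 [0.4981 0.249  0.0424]
260 268 [0.4792 0.0222 0.0858]
212 233 [0.5601 0.1354 0.0328]
301 236 [ 0.5472 -0.0718  0.0418]
394 311 [ 0.3925 -0.2447  0.1827]
348 292 [ 0.4313 -0.157   0.1692]
scene px
193 124 [ 0.4659 -0.2318  0.1365]
200 155 [ 0.4795 -0.2274  0.0466]
286 250 [0.6455 0.0221 0.0174]
305 190 [0.5389 0.0331 0.095 ]
303 275 [0.6886 0.0695 0.0136]
```

View pics/crop1.png

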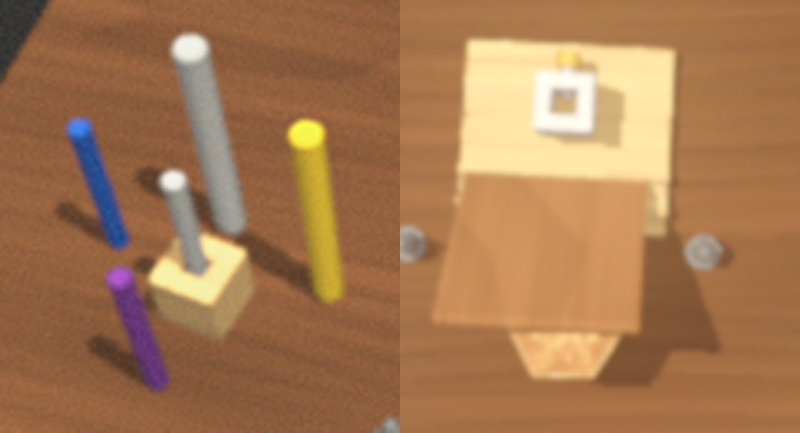

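The crop confirms it: the short grey post stands in the beech rack (scene ~192,124), thinner than the tall grey one behind it. On the right, the clamp block sits at top px (259,191) with its brass knob on the far side. Next I fit the poses.

Run:
```python
from h import *
for n in 'TS':
    W=np.load('W'+n+'.npy').reshape(-1,3);W=W[~np.isnan(W).any(1)]
    def sel(c,r,z0,z1): return W[(np.hypot(*(W[:,:2]-c).T)<r)&(W[:,2]>z0)&(W[:,2]<z1)]
    def rect(p):
        r=cv2.minAreaRect((p[:,:2]*1000).astype(np.float32));return np.round(r[0],1),np.round(r[1],1),round(r[2],1),len(p),round(np.median(p[:,2]),4)
    print(n,'clamp',rect(sel([.658,.024],.04,.05,.063)))
    print(' rack',rect(sel([.462,-.235],.045,.038,.05)))
    pt=sel([.465,-.235],.03,.125,.15);print(' posttop',pt.mean(0).round(4),len(pt),pt[:,:2].min(0).round(3),pt[:,:2].max(0).round(3))
    sh=sel([.465,-.235],.05,.06,.12);print(' shaft',rect(sh))
    for n2,z in (('low',(.06,.08)),('mid',(.08,.1)),('hi',(.1,.12))): q=sel([.465,-.235],.05,*z);print('  ',n2,q.mean(0).round(4),len(q))
    p=sel([.53,.03],.1,.03,.14)
    # plane ransac
    best=None;rng=np.random.default_rng(0)
    for _ in range(300):
        a=p[rng.choice(len(p),3,False)];nn=np.cross(a[1]-a[0],a[2]-a[0]);L=np.linalg.norm(nn)
        if L<1e-6: continue
        nn/=L
        if not .3<abs(nn[0])<.95: continue
        m=abs((p-a[0])@nn)<.003
        if best is None or m.sum()>best.sum(): best=m
    q=p[best];c=q.mean(0);nn=np.linalg.svd(q-c)[2][2];nn*=np.sign(nn[2])
    print(' panel n',nn.round(3),'lean',np.degrees(np.arctan2(np.hypot(*nn[:2]),nn[2])).round(1),'az',np.degrees(np.arctan2(nn[1],nn[0])).round(1),'c',c.round(4),len(q),q.min(0).round(3),q.max(0).round(3))
    up=np.array([0,0,1])-nn*nn[2];up/=np.linalg.norm(up);sd=np.cross(up,nn)
    r=cv2.minAreaRect(np.c_[(q-c)@up,(q-c)@sd].astype(np.float32));print('  rect',r);ctr=c+r[0][0]*up+r[0][1]*sd;print('  ctr',ctr.round(4),'foot',(ctr-.075*up).round(4),'top',(ctr+.075*up).round(4))
    print(' plank',rect(sel([.65,.025],.11,.0085,.02)))
    print(' shelf',np.median(sel([.55,-.12],.05,-.02,.02)[:,2]).round(4))
    for k,c in dict(m0=[.56,.135],m1=[.547,-.072],tea=[.498,.249]).items(): q=sel(c,.045,.02,.08);print(' ',k,q[:,:2].mean(0).round(3))
```

```text
T clamp (array([656.1,  21.3]), array([39.9, 40.5]), 85.5, 243, np.float64(0.0569))
 rack (array([ 464.4, -238.4]), array([51.5, 50.3]), 80.3, 384, np.float64(0.045))
 posttop [ 0.4643 -0.2383  0.1337] 52 [ 0.457 -0.246] [ 0.472 -0.231]
 shaft (array([ 465. , -234.2]), array([ 8. , 15.9]), 81.3, 43, np.float64(0.0922))
   low [ 0.4658 -0.2329  0.0704] 15
   mid [ 0.4672 -0.2335  0.0912] 13
   hi [ 0.4654 -0.2323  0.1101] 15
 panel n [ 0.756 -0.057  0.652] lean 49.3 az -4.3 c [0.5494 0.0352 0.0854] 2326 [ 0.504 -0.032  0.03 ] [0.601 0.103 0.134]
  rect ((-0.00527586042881012, 0.0003376305103302002), (0.1378365010023117, 0.1302919089794159), 0.08591750264167786)
  ctr [0.5528 0.0352 0.0814] foot [0.6016 0.0315 0.0245] top [0.504  0.0389 0.1382]
 plank (array([635.8,  23.1]), array([150.5, 134.9]), 85.2, 2185, np.float64(0.0125))
 shelf 0.0001
  m0 [0.565 0.118]
  m1 [ 0.553 -0.066]
  tea [0.499 0.252]
S clamp (array([655.1,  24.2]), array([40.1, 41.7]), 85.2, 329, np.float64(0.0563))
 rack (array([ 465. , -236.5]), array([50.6, 52.4]), 79.2, 328, np.float64(0.0447))
 posttop [ 0.4661 -0.2344  0.1321] 51 [ 0.456 -0.243] [ 0.472 -0.228]
 shaft (array([ 468.4, -233.6]), array([ 9.5, 17.3]), 39.1, 119, np.float64(0.0907))
   low [ 0.4692 -0.2344  0.0693] 39
   mid [ 0.4692 -0.2339  0.0899] 37
   hi [ 0.4687 -0.2324  0.1109] 43
 panel n [ 0.758 -0.059  0.649] lean 49.5 az -4.5 c [0.5509 0.0385 0.0825] 3722 [ 0.503 -0.03   0.03 ] [0.602 0.105 0.133]
  rect ((-0.0029204189777374268, -0.000913769006729126), (0.13481058180332184, 0.13035719096660614), 0.0724736750125885)
  ctr [0.5527 0.0374 0.0802] foot [0.6012 0.0336 0.0232] top [0.5042 0.0412 0.1373]
 plank (array([635.5,  25.6]), array([150.1, 135. ]), 85.6, 2720, np.float64(0.0119))
 shelf -0.0003
  m0 [0.567 0.113]
  m1 [ 0.554 -0.07 ]
  tea [0.503 0.254]
```

Clamp is at about (0.6555, 0.023) with stand yaw ≈ -4.6°, and the post is at (0.465, -0.236). I'll pick up the post and hover it over the clamp.

```bash
cat >> h.py <<'E'
YAW=-0.08
XD=np.array([np.cos(YAW),np.sin(YAW),0]);YD=np.array([-np.sin(YAW),np.cos(YAW),0])
CL=np.array([.6556,.0228,0]);GR=CL-.058*XD
DN=[np.pi,0,YAW]
E
python3 - <<'E'
from h import *
P=np.array([.4655,-.2362])
robot.goto([*P,.29],DN); robot.grip(.5,80)
robot.move_straight([*P,.112],vel=.12); 
print(robot.sense()['wrist_force'])
robot.grip(0.,80); s=robot.sense();print(s['opening'],s['gripper_force'],s['tcp_pos'],s['wrist_force'])
robot.move_straight([*P,.28],vel=.12)
C=CL[:2]
robot.goto([*C,.28],DN)
robot.move_straight([*C,.185],vel=.12)
f=grab('scene','hover.png');s=robot.sense();print(s['t'],s['opening'],s['tcp_pos'],s['wrist_force'])
g=grab('top')
for f in(f,g):
    W=world(f).reshape(-1,3);W=W[~np.isnan(W).any(1)]
    for z in(.085,.10,.12,.14,.155):
        m=(np.hypot(*(W[:,:2]-C).T)<.025)&(abs(W[:,2]-z)<.008);q=W[m]
        if len(q):print(z,len(q),q.mean(0).round(4),q.min(0).round(4),q.max(0).round(4))
im=cv2.imread('pics/hover.png')[150:330,190:390];cv2.imwrite('pics/hoverc.png',cv2.resize(im,(660,594),interpolation=cv2.INTER_CUBIC))
E
```

```text
[-1.35418755 -0.62276579  0.01399799]
0.1630919261719168 77.9319948022021 [ 0.46591207 -0.236671    0.11266136] [-1.02707764 -1.57354795  3.64981709]
8.2083 0.16238877813904393 [0.65631525 0.02292597 0.18619376] [ 0.07845711 -0.14426869 -0.94473936]
0.085 10 [0.6601 0.0251 0.0903] [0.6536 0.0161 0.0878] [0.6631 0.0309 0.0925]
0.1 30 [0.6606 0.0238 0.1004] [0.6554 0.0157 0.0925] [0.6635 0.0312 0.1073]
0.12 29 [0.6611 0.0256 0.1201] [0.6566 0.0185 0.1124] [0.6634 0.0311 0.1273]
0.14 33 [0.6608 0.0248 0.1405] [0.6521 0.0181 0.1322] [0.6633 0.031  0.1478]
0.155 29 [0.6615 0.0236 0.1556] [0.6574 0.0178 0.1476] [0.6634 0.0306 0.1629]
```

View pics/hoverc.png

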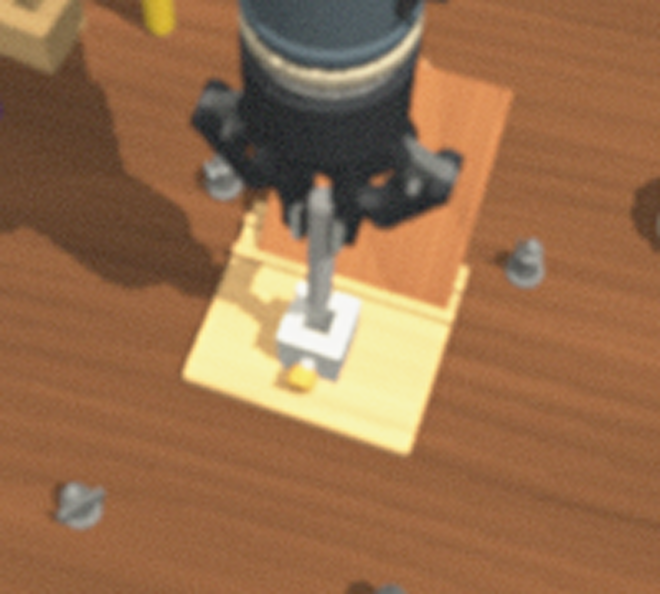

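The picture shows the post upright in the jaws with its foot over the bore (crop ~320,318). It agrees with the clamp to within 1 mm, so I'll insert it with a contact check.

Run:
```python
from h import *
C=CL[:2]+[-.0005,.0006]
hit=robot.move_straight([*C,.148],vel=.04,contact_N=12);s=robot.sense();print(hit,s['tcp_pos'],s['wrist_force'])
if not hit or s['tcp_pos'][2]<.152:
    hit=robot.move_straight([*C,.1115],vel=.03,contact_N=28);s=robot.sense();print(hit,s['tcp_pos'],s['wrist_force'],s['opening'],s['t'])
```

```text
False [0.65518991 0.02346378 0.14824818] [-0.70614162 -0.57561377 -0.49725894]
False [0.65600756 0.02401596 0.11452507] [-4.68744771 -0.05500937 16.33227689] 0.16319766539508604 10.7
```

Run:
```python
from h import *
C=CL[:2]
robot.grip(.5); robot.move_straight([*C,.26],vel=.12)
robot.goto([.45,-.05,.30],DN)
s=robot.sense();print(s['t'],s['tcp_pos'])
for n in('scene','top'):
    f=grab(n,n+'1.png');W=world(f).reshape(-1,3);W=W[~np.isnan(W).any(1)]
    q=W[(np.hypot(*(W[:,:2]-C).T)<.03)&(W[:,2]>.09)&(W[:,2]<.16)];t=q[q[:,2]>.13]
    print(n,len(q),t.mean(0).round(4) if len(t) else q.max(0),len(t),np.median(t[:,2]) if len(t) else 0)
im=cv2.imread('pics/scene1.png')[130:310,190:390];cv2.imwrite('pics/s1c.png',cv2.resize(im,(660,594),interpolation=cv2.INTER_CUBIC))
```

```text
13.375 [ 0.45113185 -0.04968531  0.30019356]
scene 131 [0.6553 0.0254 0.1359] 59 0.13620001044329522
top 63 [0.654  0.0225 0.1365] 44 0.1364985525190432
```

View pics/s1c.png

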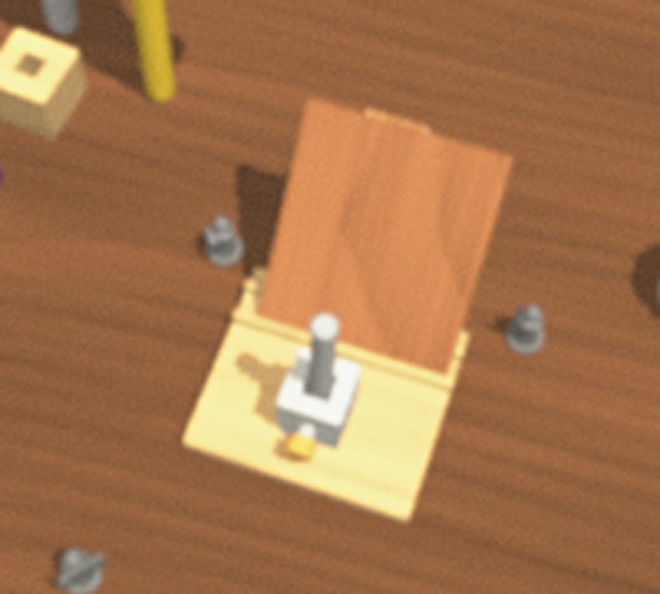

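The post stands home in the clamp (crop ~322,330), with its top at 136.4 mm against the expected 137, and the panel hasn't moved. Now I'll tip the panel with the jaws part-open, giving two contact points, and follow its arc. I'll stop short of upright to check.

```bash
cat >> h.py <<'E'
def tip(th,d=.020,back=0.):
    th=np.radians(th);u=np.array([-np.sin(th),np.cos(th)]);bn=np.array([-np.cos(th),-np.sin(th)])
    A=np.array([.009,.012])+.008*bn
    if th>=0: x,z=A+.150*u; z-=d
    else: x,z=A+(.150-d)*u
    p=GR+(x-.011-back)*XD+.005*YD; p[2]=z+.011
    return p
E
python3 - <<'E'
from h import *
robot.grip(.6)
p=tip(40,back=.02)
robot.goto([p[0],p[1],.25],DN)
robot.move_straight(p,vel=.12); print(robot.sense()['wrist_force'])
robot.move_straight(tip(40),vel=.04)
for th in(34,28,22,16,10):
    robot.move_straight(tip(th),vel=.06); s=robot.sense();print(th,s['tcp_pos'].round(4),s['wrist_force'].round(2))
f=grab('scene','mid.png');print(s['t'])
im=cv2.imread('pics/mid.png')[80:300,190:430];cv2.imwrite('pics/midc.png',cv2.resize(im,(648,594),interpolation=cv2.INTER_CUBIC))
E
```

```text
[ 0.0112944  -0.98369627  0.05873997]
34 [0.5065 0.0398 0.1233] [0.41 0.38 0.34]
28 [0.5194 0.0388 0.1319] [-0.61 -0.12 -0.35]
22 [0.5332 0.0377 0.1392] [-0.38 -0.68 -0.24]
16 [0.5477 0.0365 0.1451] [-0.32  0.1  -0.04]
10 [0.5628 0.0352 0.1494] [-0.47  0.17  0.19]
18.2167
```

View pics/midc.png

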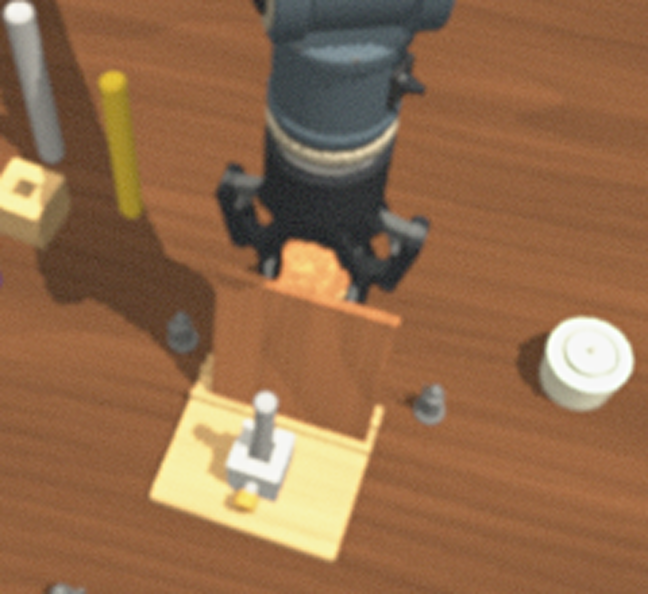

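The panel is up at about 10° and square, with both fingers behind its top edge (crop ~270–360, 290) and the tile stack still in place. I'll continue slowly past upright.

Run:
```python
from h import *
for th in(5,1,-2,-4,-6,-8):
    robot.move_straight(tip(th),vel=.03)
s=robot.sense();print(s['t'],s['tcp_pos'],s['wrist_force'])
robot.sleep(.5)
f=grab('scene','over.png');W=world(f).reshape(-1,3);W=W[~np.isnan(W).any(1)]
q=(W-GR);x=q@XD;y=q@YD;z=W[:,2]
for zz in(.04,.06,.08,.1,.12,.14,.15):
    m=(abs(y)>.045)&(abs(y)<.06)&(abs(z-zz)<.006)&(abs(x)<.08);print(zz,m.sum(),np.median(x[m]).round(4) if m.any() else '')
im=cv2.imread('pics/over.png')[80:300,190:430];cv2.imwrite('pics/overc.png',cv2.resize(im,(648,594),interpolation=cv2.INTER_CUBIC))
```

```text
20.6417 [0.60649978 0.03171809 0.1527997 ] [ 0.20755311 -0.14677746 -0.03317515]
0.04 10 0.0158
0.06 9 0.0222
0.08 11 0.0285
0.1 10 0.0364
0.12 12 0.0436
0.14 13 0.05
0.15 71 0.0516
```

View pics/overc.png

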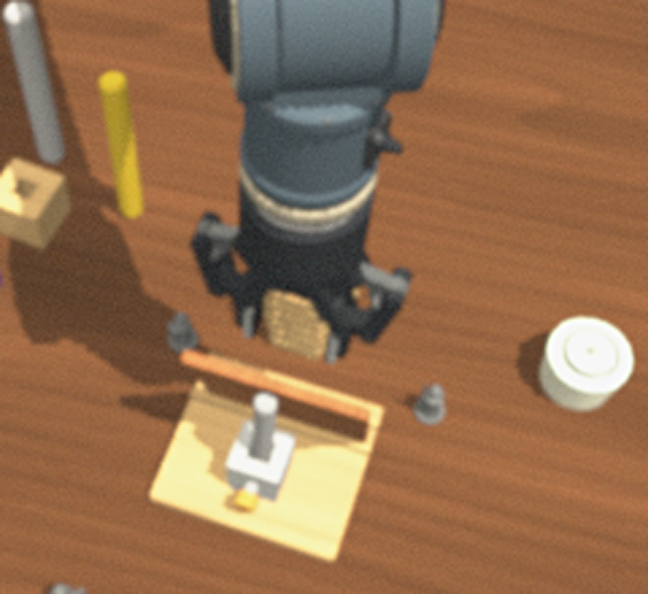

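The panel now leans on the post at about 19°, with the top edge square across the picture (crop 185,355 → 380,410). I'll retreat, check the foot and squareness, then hand in.

Run:
```python
from h import *
p=np.array(robot.sense()['tcp_pos'])
robot.move_straight(p-.06*XD+[0,0,.01],vel=.08)
robot.move_straight(p-.09*XD+[0,0,.15],vel=.12)
robot.goto([.45,-.15,.32],DN); robot.sleep(.5)
f=grab('scene','end.png');W=world(f).reshape(-1,3);W=W[~np.isnan(W).any(1)]
q=W-GR;x=q@XD;y=q@YD;z=W[:,2]
for lo,hi in((-.065,-.03),(.03,.065)):
    m=(y>lo)&(y<hi)&(z>.03)&(z<.145)&(x>-.02)&(x<.06);a=np.polyfit(z[m],x[m],1);print(m.sum(),np.degrees(np.arctan(a[0])).round(1),'x at z=.012',np.polyval(a,.012).round(4),'at .14',np.polyval(a,.14).round(4))
m=(abs(y)<.07)&(z>.135)&(x<.08)&(x>-.02);print('zmax',np.percentile(z[m],98))
s=robot.sense();print(s['t'],s['wrist_force'])
C=CL;m=(np.hypot(W[:,0]-C[0],W[:,1]-C[1])<.012)&(z>.128)&(z<.15);print('post top',W[m].mean(0),m.sum())
st=W[(abs(z-.084)<.006)&(x<-.04)&(x>-.15)&(abs(y)<.06)]-GR;print('stack',(st@XD).mean(),(st@YD).mean(),len(st))
```

```text
105 18.8 x at z=.012 0.0065 at .14 0.05
133 18.8 x at z=.012 0.0064 at .14 0.05
zmax 0.15746582453545424
24.8083 [-0.07528901 -0.14524348 -0.25027116]
post top [0.65444932 0.0250957  0.13682365] 77
stack -0.09138453900981564 -0.00888786539507028 811
```

```bash
python3 -c "
from plant import robot
print(robot.close_job())"
```

```text
the job is handed in; nothing more can be done
None
```

The job is handed in, with no verdict returned: the post is home in the clamp (top measured at 137 mm), the panel leans on it at 18.8° with its foot in the groove, square, and the tile stack, tea light and miniatures beside the panel showed no visible movement in my pictures.

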